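# Seat the well block against both stops of the warming plate and hold it

## Robot

A 7-joint arm with a two-finger parallel gripper is mounted at the origin on the work surface. World frame = base frame: x ahead of the robot, y to its left, z up, the work surface at z = 0. Lengths are in mm, angles in rad, forces in N, time in s.
With the tool pointing down it reaches from about 400 to 875 mm from the base axis. Payload 4.4 kg.
Tool frame: the origin (TCP) lies at the very end of the fingers, on their centre line; the grasp point (between the pads) lies ctrl.grip_point_offset behind it (ctrl.grip_point_offset is the distance from the TCP to the grasp point, in mm); z points along the fingers, y is the line along which they close (so a half turn about z gives the same grasp; the last joint's range is limited). The gripper opens to 85 mm and grips with 20 to 120 N. Pads are 22 mm wide; open, the fingers measure 114 mm over their backs; the gripper's body (76 mm by 85 mm) begins 54 mm behind the grasp point. The pads swing forward as they close: fully open they stand 13 mm farther back than shut.
Start: joints at [-1.365, 0.628, 0.038, 1.517, -0.027, 0.996, -0.02], TCP at [174.478, 626.159, 231.313] pointing down, gripper open.
Joint ranges: [-3.06, 3.06], [-0.37, 2.12], [-1.25, 1.32], [0.18, 2.47], [-1.1, 4.24], [0.23, 1.98], [-2.94, 2.94]. Speed limits (rad/s): [2.57, 2.57, 3.14, 3.14, 3.14, 3.14, 3.14].

## Interface

Orientations are given as [roll, pitch, yaw] about the fixed x, y, z axes, in that order (R = Rz(yaw) Ry(pitch) Rx(roll)).
In Python, from cell import read_state, cams, ctrl, models gives the robot as it stands. The module is installed in compiled form; this text tells all that it offers.
- The arm moves only by the tool step_hand, called after "Emit:" in YAML: its name, and indented under it one key for each argument. Schema: {"type":"object","properties":{"ticks":{"type":"array","items":{"type":"array","prefixItems":[{"type":"array","items":{"type":"number"},"minItems":3,"maxItems":3},{"type":"array","items":{"type":"number"},"minItems":3,"maxItems":3},{"type":"number"}],"minItems":3,"maxItems":3},"minItems":1,"maxItems":12},"only":{"type":"string"},"quiet":{"type":"boolean"},"lines":{"type":"string"}},"required":["ticks"],"additionalProperties":false}. ticks is a list of rows, 1 to 12 of them, each written [[dx, dy, dz], [rx, ry, rz], opening]: dx, dy, dz in shares of the most that a row can go, 1 being 50 mm, then a rotation vector rx, ry, rz in units of 0.05 rad, then the finger opening in mm; each row shifts and turns the commanded pose from where the row before left it, along the tool's axes as they then stand; what a row does not reach is not made up. A row lasts 1/10 s, in which the tool goes at most 50 mm and 0.15 rad, less where a joint would pass 70% of its speed; a pose out of reach is approached as far as the arm can. The fingers move at their own pace and stop on an object; the grip force is fixed at half the most. Time passes only in rows, so rows that do not move let the fingers close. The tool returns the time, the measured TCP pose, the force, the opening and the grip force at its end. only (a regular expression) keeps the lines of the reply that match it, lines (a string "A,B") keeps lines A to B, and quiet returns only ok. Input that does not fit is refused with a message, and nothing moves.
- read_state(): the state, without advancing time (a new reading comes with each control period).
- cams.get_image(name): name is "scene" or "side" or "wrist"; returns (picture, depth): 384x512x3 uint8, blue, green, red; 384x512 float32, mm along the optical axis (not along the pixel's ray), 0 where there is no reading.
- cams.calibration(name): a dict with "fx", "fy", "cx", "cy" (pixels), "rvec" (rotation vector, rad) and "tvec" (3), from world to camera coordinates, as OpenCV has them; the wrist camera has in their place "hand_eye" (4x4, takes a point from camera to tool coordinates, whose origin is the TCP and whose axes are the flange's). Camera axes: x right, y down, z forward; pixel columns grow to the right and rows downward; lengths in mm; the calibration is good to about 2 mm. The wrist camera is an equidistant fisheye: a pixel r from the principal point sees the ray r / f radians off the axis. A picture is of the moment at which its call begins: read the wrist's pose just before it. calibration takes no time and is no camera call.
- ctrl.finish_job(): hands the job in; it is judged then, once.
Trained networks look in the newest picture that a camera, given by its name, has taken for a name from the list of things; names that differ only in an ending like _2 or _b are one class to them, and where a whole thing is asked for, a point or a joint stands for the part that bears it (a point fixed in the world has none). Each returns a list of dicts, best first, with "confidence" (0 to 1); they miss things now and then, are a little off and sometimes report something else, mostly with a low value. They report only what shows in the picture. A call takes as long as a camera call. They do not tell look-alikes from the thing itself.
- models.search_frame(thing, camera): "extent" ([left, top, right, bottom] in pixels, round what is visible of it).
- models.mark_of(thing, camera): "position" ([column, row] in pixels: a listed point, or the origin of a listed thing).
The state is a dict: "clock": time; "qpos": joint angles; "qd": joint speeds; "tau": joint torques, N m; "eef_pos": TCP position; "tool_rot": TCP orientation; "force": force on the tool from outside, world axes, zero at the start; "torque": the same for the moment, N m; "width": finger opening in mm; "gripper_force": force on a finger pad.
Only numpy, scipy, OpenCV 4.12 (cv2) and the standard library are available. Lean on these libraries where they do the work, as an engineer would, in place of code of your own. Each camera call takes 0.05 s, during which the arm holds its last target. There are 200 camera calls.

## Task

Two aluminium blocks of the same size stand on the bench: lift the one with the single large round well and set it down gently, not dropped, on the black warming plate, a centimetre or two clear of both steel stops. Then slide it along the plate into the corner, its long side flush against the long stop and its end flush against the short stop, and finish while still holding it there with the gripper, flat on the plate and pressed firmly against both stops at once, so that a colleague can fasten it. Leave everything else where it is.

Things in the scene. Friction and masses are not known exactly. Their poses are not given: they have to be found in the camera images.
- well_block: the block to seat: plain aluminium, 70 (x) x 48 (y) x 50 (z) mm, mass 0.3 to 0.5 kg, with one round well 36 mm across and 16 mm deep in the middle of its top; it stands upright on the bench. Origin: centre of its underside; x along its 70 mm length, z up. Either way round is the same
- tube_block: the other aluminium block, same size, with eight 10 mm holes (two rows of four) in its top; bystander, loose. Origin: centre of its underside, x along its length
- warm_plate: black warming plate on the bench, fixed, 270 (x) x 230 (y) mm, its flat, smooth top (sliding friction about 0.3) 45 mm above the bench; a small display on its -x front. Origin: centre of its underside, on the bench; its x axis points away from the robot (yawed by up to about 25 degrees), y to the left. A small dish stands in its -x, -y corner
- corner (a point): point on the plate's top surface (45 mm above the bench) where the inner faces of the two stops would meet: 60 mm in x and 50 mm in y from the plate's centre, axes parallel to the plate's. The free space for the block is on its -x and -y side; seated, the block's centre lies at -35 mm in x and -24 mm in y from it, its length along the plate's x
- long_stop: fixed steel rail on the plate, 85 mm long in the plate's x, 12 mm thick in y, 15 mm high; its inner face looks to the plate's -y, and the block's long side goes against it. It ends 8 mm short of the corner. Origin: centre of its underside
- short_stop: fixed steel rail on the plate, 50 mm long in the plate's y, 12 mm thick in x, 15 mm high; its inner face looks to the plate's -x, and the block's 48 mm end goes against it. It ends 8 mm short of the corner. Both stops are rigid and polished (friction about 0.3). Origin: centre of its underside
- small_dish: closed clear culture dish, 38 mm across, 10 mm high, loose, on the warming plate 108 mm in -x and 88 mm in -y from its centre; bystander. Origin: centre of its underside
- large_dish: closed clear culture dish, 63 mm across, 14 mm high, loose on the bench; bystander. Origin: centre of its underside
- objective_tall: steel microscope objective standing on the bench, 32 mm across, 54 mm high, loose; bystander. Origin: centre of its underside
- objective_short: steel microscope objective standing on the bench, 32 mm across, 38 mm high, loose; bystander. Origin: centre of its underside
- medium_bottle: clear bottle with a blue cap, 52 mm across, 110 mm high, loose on the bench at the robot's right; bystander. Origin: centre of its underside
Things that resemble listed ones, but are neither listed nor needed, are in the scene too. What is shaped like the well_block but pink or turquoise is not meant.

How it is judged (in metres and radians):
On the way, in this order (a step that is already met when the one before it is completed fails the run):
1. the well block is held in the gripper, its underside more than 30 mm above the bench (height (world z) of well_block above 0.03 m and contact force between the fingers and well_block above 0.5 N), for 0.1 s.
2. the well block rests flat on the warming plate, at least 4 mm clear of both stops (z of well_block in the frame of corner between -0.003 and 0.003 m and angle between well_block's own z axis and vertical below 0.05 rad and x of well_block in the frame of corner between -0.19 and -0.039 m and y of well_block in the frame of corner between -0.16 and -0.028 m and contact force between well_block and warm_plate above 0.3 N), for 0.2 s.
At the end, for the whole second after the job is handed in: At rest through the last second: the well block flat on the plate (3 mm, 0.05 rad), within 3 mm of its seat in the corner and 0.04 rad of square, fingers on it (over 1 N), pressing on the long stop and on the short stop with over 1.5 N each (z of well_block in the frame of corner between -0.003 and 0.003 m and angle between well_block's own z axis and vertical below 0.05 rad and contact force between well_block and long_stop above 1.5 N and contact force between well_block and short_stop above 1.5 N and contact force between the fingers and well_block above 1 N and x of well_block in the frame of corner between -0.038 and -0.032 m and y of well_block in the frame of corner between -0.027 and -0.021 m and angle between the x axis of well_block and the x axis of warm_plate, either way round below 0.04 rad and linear speed of well_block below 0.01 m/s); the arm keeps its last pose, push and grip.
It fails at once if a bystander (the other block, a dish, an objective, the bottle) was moved by more than 25 mm (distance of any of tube_block, small_dish, large_dish, objective_tall, objective_short, medium_bottle from where it was at the start of the episode above 0.025 m).
It fails at once if the well block was let go in the air, more than 6 mm above the plate (height (world z) of well_block above 0.01 m and z of well_block in the frame of corner above 0.006 m and contact force between the fingers and well_block below 0.05 N).
It also fails if it takes over 64 s, if anything falls off the work surface, if the arm or the gripper's body presses on something with over 40 N, if the wrist force passes 120 N, or if a joint passes its speed limit or range.

## Working session

There is one attempt and no reset: what is moved stays moved. The work goes in short steps, Python scripts to look and compute and a tool call to move; the robot and the scene stay as the last step left them, time stands still between calls to the robot, and variables do not carry over. Pictures are saved under pics/ and viewed, at most 10 in all, crops included, and the job is handed in when it is done.

```bash
mkdir -p pics; cat > h.py <<'E'
import numpy as np, cv2
from cell import read_state, cams, ctrl, models
from scipy.spatial.transform import Rotation as R
def cam(name):
    c=cams.calibration(name); Rm=cv2.Rodrigues(np.array(c["rvec"],float))[0]; return c,Rm,np.array(c["tvec"],float).ravel()
def cloud(name,D):
    c,Rm,t=cam(name); v,u=np.mgrid[:384,:512]
    P=np.stack([(u-c["cx"])/c["fx"]*D,(v-c["cy"])/c["fy"]*D,D],-1)
    return (P-t)@Rm
def proj(name,p):
    c,Rm,t=cam(name); q=Rm@np.array(p,float)+t; return [c["fx"]*q[0]/q[2]+c["cx"],c["fy"]*q[1]/q[2]+c["cy"]]
E
python3 - <<'E'
from h import *
s=read_state(); print(s["clock"],s["eef_pos"],s["tool_rot"],s["width"],ctrl.grip_point_offset,s["force"])
out=[]
for n in ["scene","side"]:
    im,D=cams.get_image(n); np.savez(f"{n}.npz",im=im,D=D); out.append(im)
    for th in ["well_block","tube_block","warm_plate","long_stop","short_stop"]:
        print(n,th,[(np.round(d["extent"]),round(d["confidence"],2)) for d in models.search_frame(th,n)][:4])
    print(n,"corner",[(np.round(d["position"],1),d["confidence"]) for d in models.mark_of("corner",n)][:2])
for n,i in zip("ab",out): cv2.imwrite(f"pics/{n}.png",cv2.resize(i,(800,600)))
E
```

```text
0.0 [174.29709855 625.53783274 230.35632423] [-3.13966113e+00  2.76711166e-05  2.86979078e+00] 85.84183210999946 18.700000000000003 [ 0.29536904 -0.00320372 -1.38227592]
scene well_block [(array([121., 224., 155., 260.]), 0.95), (array([201., 216., 238., 255.]), 0.89), (array([148., 175., 181., 208.]), 0.73), (array([170., 198., 204., 229.]), 0.72)]
scene tube_block [(array([224., 172., 253., 200.]), 0.63)]
scene warm_plate []
scene long_stop []
scene short_stop [(array([364., 146., 368., 152.]), 0.51)]
scene corner [(array([361.9, 145.4]), 0.79)]
side well_block [(array([327., 150., 352., 175.]), 0.97), (array([332., 182., 368., 214.]), 0.92), (array([300., 164., 329., 190.]), 0.9), (array([259., 158., 290., 183.]), 0.6)]
side tube_block [(array([256., 198., 295., 228.]), 0.56)]
side warm_plate []
side long_stop [(array([ 88., 269., 130., 283.]), 0.62)]
side short_stop []
side corner [(array([ 90.8, 271.6]), 0.92), (array([262.4, 158.2]), 0.71)]
```

View pics/a.png

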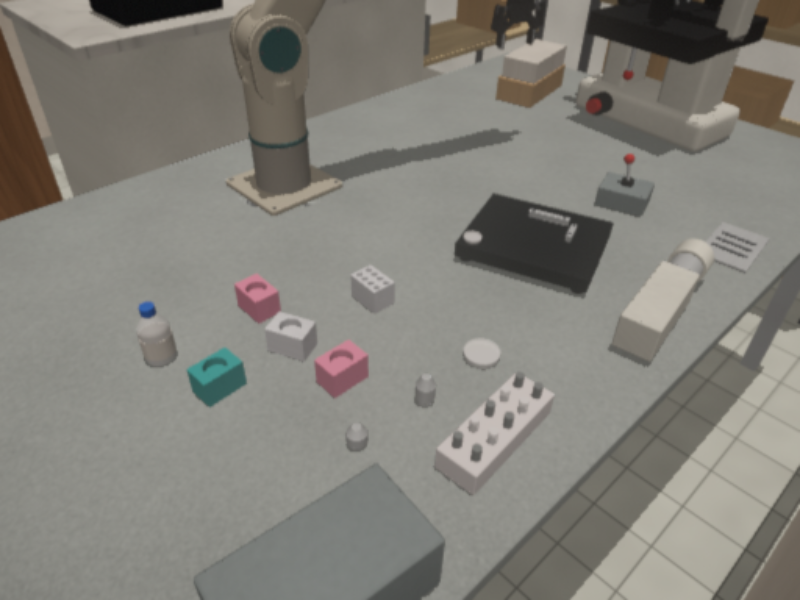

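View pics/b.png

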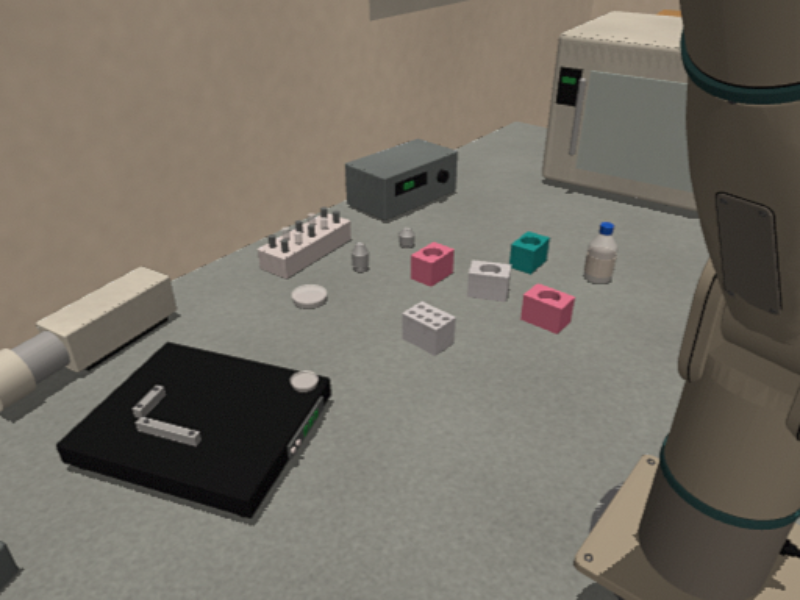

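Scene picture (800x600 scale): the candidates are the aluminium single-well block at (291,335), pink blocks at (258,298) and (342,367), a turquoise one at (217,377), and the tube block with eight holes at (373,287). I choose (291,335), which is (186,214) native and (490,280) in the side view. The plate is at (535,240) with stops at (550,215) and (571,232).

```bash
python3 - <<'E'
from h import *
for n,bb,pb in [("scene",(168,198,206,232),(285,118,398,190)),("side",(297,163,331,193),(30,212,218,335))]:
    z=np.load(n+".npz"); im,D=z["im"],z["D"]; P=cloud(n,D)
    def sel(b,lo,hi):
        m=np.zeros(D.shape,bool); m[b[1]:b[3],b[0]:b[2]]=1
        return m&(D>0)&(P[...,2]>lo)&(P[...,2]<hi)
    hsv=cv2.cvtColor(im,cv2.COLOR_BGR2HSV)
    m=sel(bb,42,58)&(hsv[...,1]<60); q=P[m]
    r=cv2.minAreaRect(q[:,:2].astype(np.float32)); print(n,"block",m.sum(),np.round(q.mean(0),1),np.round(r[0],1),np.round(r[1],1),r[2])
    m=sel(pb,37,70); q=P[m]; r=cv2.minAreaRect(q[:,:2].astype(np.float32)); print(n,"plate",m.sum(),np.median(q[:,2]),np.round(r[0],1),np.round(r[1],1),r[2])
    m=sel(pb,54,70); q=P[m]; print("stops",m.sum(),np.round(q.mean(0),1),np.round(q.min(0)),np.round(q.max(0)))
    x,y,w,h=bb[0]-15,bb[1]-12,64,54
    cv2.imwrite(f"pics/c_{n}.png",cv2.resize(im[y:y+h,x:x+w],(384,324),interpolation=cv2.INTER_CUBIC))
a=[cv2.imread(f"pics/c_{n}.png") for n in("scene","side")]; cv2.imwrite("pics/c.png",np.hstack(a))
E
```

```text
scene block 329 [ 483.2 -322.9   48.7] [ 504.  -318.1] [128.5  65. ] 7.8393754959106445
scene plate 3556 45.893179918415655 [550.2 298.1] [274.1 398. ] 20.369667053222656
stops 193 [567.  223.4  58.3] [491.  85.  54.] [649. 497.  64.]
side block 238 [ 473.4 -319.    48.1] [ 475.5 -323.1] [69.7 53.9] 25.319393157958984
side plate 11118 44.25908206023744 [636.4 247.2] [408.3 232.6] 20.161619186401367
stops 721 [652.1 251.   59.1] [487.  88.  54.] [843. 305.  70.]
```

View pics/c.png

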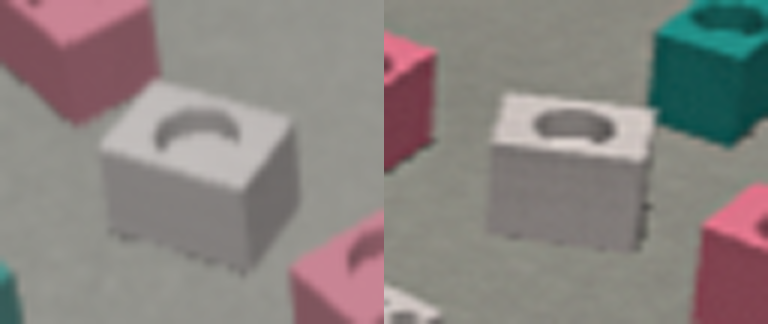

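The crop shows a plain aluminium block with one large well, so the choice holds. Next I go above the plate, on the way to the block.

Units first: shifts go in shares of 50 mm and turns go in units of 0.05 rad. So -42 mm is -0.84, -5 mm is -0.1.

Emit:
step_hand:
  ticks:
    - [[-0.84,-0.44,-0.1],[0,0,0],85]
    - [[-0.84,-0.44,-0.1],[0,0,0],85]
    - [[-0.84,-0.44,-0.1],[0,0,0],85]
    - [[-0.84,-0.44,-0.1],[0,0,0],85]
    - [[-0.84,-0.44,-0.1],[0,0,0],85]
    - [[-0.84,-0.44,-0.1],[0,0,0],85]
    - [[-0.84,-0.44,-0.1],[0,0,0],85]
    - [[-0.84,-0.44,-0.1],[0,0,0],85]
    - [[-0.84,-0.44,-0.1],[0,0,0],85]
    - [[-0.84,-0.44,-0.1],[0,0,0],85]
    - [[-0.84,-0.44,-0.1],[0,0,0],85]
    - [[0,0,0],[0,0,0],85]

```text
clock: 1.9
eef_pos: [560.8, 260.7, 287.1]
tool_rot: [-3.139, 0.007, 2.858]
force: [-0.4, -0.2, 0.0]
width: 85.2
gripper_force: 0.0
```

```bash
cat >> h.py <<'E'
def wrist(tag):
    s=read_state(); im,D=cams.get_image("wrist"); c=cams.calibration("wrist")
    T=np.eye(4); T[:3,:3]=R.from_euler("xyz",s["tool_rot"]).as_matrix(); T[:3,3]=s["eef_pos"]; T=T@np.array(c["hand_eye"])
    cv2.imwrite(f"pics/{tag}.png",cv2.resize(im,(800,600)))
    return s,im,D,wcloud(c,T,D),T,c
def wrays(c):
    v,u=np.mgrid[:384,:512].astype(float); x=(u-c["cx"])/c["fx"]; y=(v-c["cy"])/c["fy"]; r=np.hypot(x,y)+1e-9
    k=np.tan(np.minimum(r,1.5))/r; return np.stack([x*k,y*k,np.ones_like(x)],-1)
def wcloud(c,T,D): return (wrays(c)*D[...,None])@T[:3,:3].T+T[:3,3]
E
python3 - <<'E'
from h import *
s,im,D,P,T,c=wrist("w1"); print(s["qpos"],T.round(2),c)
np.savez("w1.npz",im=im,D=D,P=P)
for n,b in [("side",(30,212,218,335)),("scene",(285,118,398,190))]:
    z=np.load(n+".npz"); i,d=z["im"],z["D"]; p=cloud(n,d)
    m=(p[...,2]>38)&(p[...,2]<52)&(i.max(2)<45)&(d>0)
    k=np.zeros_like(m); k[b[1]:b[3],b[0]:b[2]]=1; m&=k.astype(bool)
    nn,l,st,_=cv2.connectedComponentsWithStats(m.astype(np.uint8)); j=1+st[1:,4].argmax()
    q=p[l==j]; r=cv2.minAreaRect(q[:,:2].astype(np.float32)); print(n,len(q),np.median(q[:,2]),np.round(r[0],1),np.round(r[1],1),r[2])
E
```

```text
[-0.53383614  0.52771288  0.08028222  1.54403121 -0.03867434  1.06851237
  0.84093274] [[ 2.8000e-01  9.1000e-01  2.9000e-01  4.8558e+02]
 [ 9.6000e-01 -2.7000e-01 -9.0000e-02  2.8233e+02]
 [-0.0000e+00  3.1000e-01 -9.5000e-01  4.2784e+02]
 [ 0.0000e+00  0.0000e+00  0.0000e+00  1.0000e+00]] {'fx': 297.3186396354542, 'fy': 297.3186396354542, 'cx': 254.93727370374657, 'cy': 191.28091133188423, 'hand_eye': array([[ 8.35186591e-04, -9.53595633e-01, -3.01089142e-01,
         7.73475851e+01],
       [ 9.99999408e-01,  5.86270798e-04,  9.17073332e-04,
        -6.50875963e-01],
       [-6.97997353e-04, -3.01089730e-01,  9.53595557e-01,
        -1.41245287e+02],
       [ 0.00000000e+00,  0.00000000e+00,  0.00000000e+00,
         1.00000000e+00]])}
side 9457 44.122096740742435 [574.3 225.8] [272.1 229.8] 20.259178161621094Traceback (most recent call last):
  File "<stdin>", line 8, in <module>
ValueError: attempt to get argmax of an empty sequence
```

View pics/w1.png

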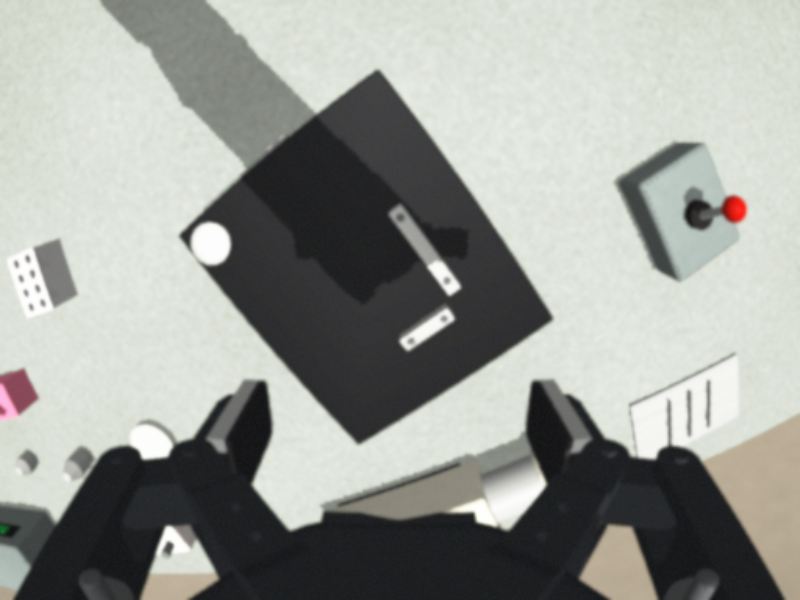

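The wrist picture shows the plate, with the long stop at (425,250), the short stop at (427,330), and the small dish at (210,243). I'll measure these.

```bash
python3 - <<'E'
from h import *
z=np.load("w1.npz"); im,D,P=z["im"],z["D"],z["P"]
def rect(m,t):
    n,l,st,_=cv2.connectedComponentsWithStats(m.astype(np.uint8))
    for j in range(1,n):
        if st[j,4]<60: continue
        q=P[l==j]; r=cv2.minAreaRect(q[:,:2].astype(np.float32)); print(t,len(q),st[j,:4],np.median(q[:,2]).round(1),np.round(r[0],1),np.round(r[1],1),round(r[2],2))
k=np.zeros(D.shape,bool); k[40:290,110:360]=1
rect(k&(D>0)&(P[...,2]>38)&(P[...,2]<75),"plate")
rect(k&(D>0)&(P[...,2]>53)&(P[...,2]<75),"stops")
rect(k&(D>0)&(P[...,2]>35)&(P[...,2]<75)&(im.min(2)>90),"stopsW")
y=np.deg2rad(20.2);u=np.array([np.cos(y),np.sin(y)]);v=np.array([-u[1],u[0]])
c=np.array([574.3,225.8]); print("corner from side",c+60*u+50*v)
E
```

```text
plate 30548 [115  44 240 240] 43.6 [575.6 224.8] [272.8 230.5] 20.16
stops 631 [249 132  45  57] 58.6 [566.5 280.1] [84.8 12.3] 19.98
stops 360 [122 142  25  27] 53.8 [506.4 104.9] [35.8 36.2] 74.52
stops 358 [255 197  35  28] 58.6 [632.9 262.7] [12.4 50.3] 20.0
stopsW 167 [202  44  99  79] 42.4 [461.4 297. ] [142.6  56.2] 46.69
stopsW 832 [115  87  69 111] 52.7 [486.5 120.3] [ 69.5 160.4] 54.07
stopsW 90 [301 124  45  67] 42.3 [585.6 349.9] [111.6   2.6] 20.04
stopsW 743 [249 131  47  59] 58.3 [569.9 280.5] [91.5 16.1] 20.28
stopsW 476 [255 195  37  30] 58.1 [637.2 262.4] [20.4 55.7] 20.0
stopsW 164 [153 199 111  85] 43.0 [666.6 141.9] [188.1  61.7] 41.3
stopsW 124 [270 198  85  62] 43.2 [687.6 309.3] [ 11.9 149.7] 24.29
corner from side [613.34467142 293.44254308]
```

To row units: -7 mm is -0.14, -47 mm is -0.94.

Emit:
step_hand:
  ticks:
    - [[-0.14,-0.94,0],[0,0,0],85]
    - [[-0.14,-0.94,0],[0,0,0],85]
    - [[-0.14,-0.94,0],[0,0,0],85]
    - [[-0.14,-0.94,0],[0,0,0],85]
    - [[-0.14,-0.94,0],[0,0,0],85]
    - [[-0.14,-0.94,0],[0,0,0],85]
    - [[-0.14,-0.94,0],[0,0,0],85]
    - [[-0.14,-0.94,0],[0,0,0],85]
    - [[-0.14,-0.94,0],[0,0,0],85]
    - [[-0.14,-0.94,0],[0,0,0],85]
    - [[-0.14,-0.94,0],[0,0,0],85]
    - [[-0.14,-0.86,0],[0,0,0],85]

```text
clock: 3.15
eef_pos: [485.0, -293.7, 286.4]
tool_rot: [3.141, 0.0, 2.871]
force: [1.3, 0.5, -0.0]
width: 85.2
gripper_force: 0.0
```

Emit:
step_hand:
  ticks:
    - [[0,0,0],[0,0,0],85]
    - [[0,0,0],[0,0,0],85]

```text
clock: 3.35
eef_pos: [485.0, -292.6, 286.0]
tool_rot: [3.141, -0.001, 2.869]
force: [-0.4, 0.4, -0.0]
width: 85.3
gripper_force: 0.0
```

```bash
python3 - <<'E'
from h import *
s,im,D,P,T,c=wrist("w2"); print(s["qpos"].round(2) if hasattr(s["qpos"],"round") else s["qpos"])
np.savez("w2.npz",im=im,D=D,P=P)
hsv=cv2.cvtColor(im,cv2.COLOR_BGR2HSV)
m=(D>0)&(P[...,2]>40)&(P[...,2]<60)
n,l,st,_=cv2.connectedComponentsWithStats(m.astype(np.uint8))
for j in range(1,n):
    if st[j,4]<150: continue
    q=P[l==j]; r=cv2.minAreaRect(q[:,:2].astype(np.float32)); print(st[j,:5],np.median(q[:,2]).round(1),np.round(r[0],1),np.round(r[1],1),round(r[2],2),"sat",np.median(hsv[l==j][:,1]))
E
```

```text
[ 0.38  0.45  0.17  1.69 -0.09  1.01  1.88]
[ 191   35   51   62 1445] 48.6 [ 352.5 -307. ] [48.9 70.1] 89.69 sat 102.0
[ 478   81   34  146 2296] 43.9 [592.7 115. ] [ 93.3 275.9] 88.92 sat 18.0
[ 86  91  21  37 248] 50.6 [ 349.7 -483.5] [24.9 52.4] 77.56 sat 28.0
[ 344   94   43   57 1576] 48.5 [ 472.7 -135.1] [49.3 70.8] 86.94 sat 8.0
[ 200  129   63   64 1398] 48.4 [ 477.2 -322.2] [70.3 49.1] 24.57 sat 6.0
[ 110  162   56   48 1168] 48.3 [ 475.3 -463.3] [48.7 72.2] 3.27 sat 255.0
[ 238  213   55   44 1184] 48.3 [ 593.5 -307.7] [69.5 49. ] 89.9 sat 108.0
[  0 257  33  58 376] 49.0 [ 591.9 -848.2] [137.8  13.9] 1.74 sat 31.0
[476 265  36  49 381] 49.8 [853.9 113.5] [ 56.8 122.5] 41.78 sat 30.0
[315 282  17  14 166] 47.4 [ 712.3 -242.6] [19.7 24.9] 9.93 sat 8.0
[307 324  31  15 181] 43.0 [ 817.2 -257.8] [23.3 56. ] 4.04 sat 14.0
```

View pics/w2.png

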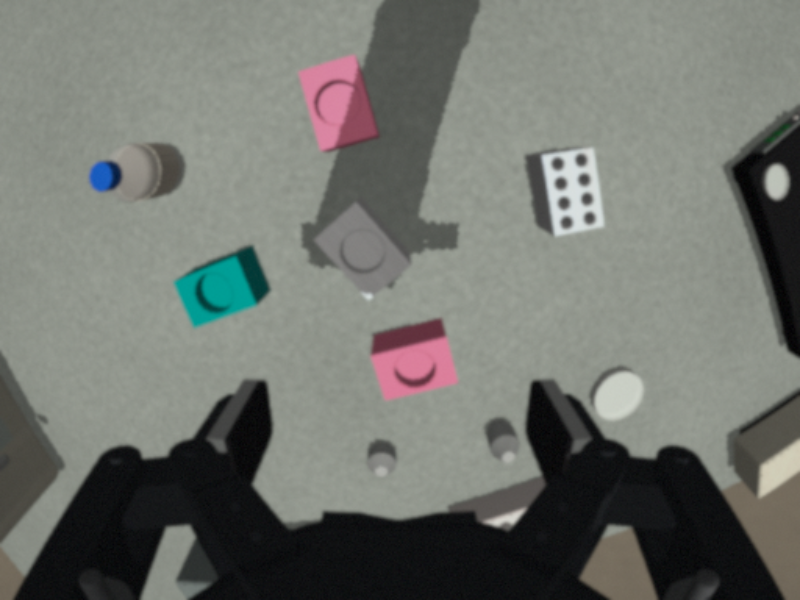

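Measured block: centre (477,-322), top about 49 mm, 70x49 mm, yaw 24.6°. It is the grey block in the shadow at (362,250). The sizes match the description.

To row units: 30 mm is 0.6, -30.6 mm is -0.612, -0.117 rad is -2.34.

Emit:
step_hand:
  ticks:
    - [[0,-0.612,0],[0,0,0],85]
    - [[0,0,0.6],[0,0,-2.34],85]
    - [[0,0,0.6],[0,0,-2.34],85]
    - [[0,0,0.6],[0,0,-2.34],85]
    - [[0,0,0.6],[0,0,-2.34],85]
    - [[0,0,0.6],[0,0,-2.34],85]
    - [[0,0,0.6],[0,0,-2.34],85]
    - [[0,0,0],[0,0,0],85]
    - [[0,0,0],[0,0,0],85]
    - [[0,0,0],[0,0,0],85]

```text
clock: 4.4
eef_pos: [478.4, -322.2, 108.0]
tool_rot: [-3.139, 0.002, -2.712]
force: [1.2, -1.3, -0.0]
width: 84.9
gripper_force: 0.0
```

```bash
python3 - <<'E'
from h import *
s,im,D,P,T,c=wrist("w3"); print(np.round(s["qpos"],2))
m=(D>0)&(P[...,2]>40)&(P[...,2]<56); hsv=cv2.cvtColor(im,cv2.COLOR_BGR2HSV)
n,l,st,_=cv2.connectedComponentsWithStats(m.astype(np.uint8))
for j in range(1,n):
    if st[j,4]<400: continue
    q=P[l==j]; r=cv2.minAreaRect(q[:,:2].astype(np.float32)); print(st[j,:5],np.median(q[:,2]).round(1),np.round(r[0],1),np.round(r[1],1),round(r[2],2),"sat",np.median(hsv[l==j][:,1]))
E
```

```text
[ 0.57  0.68 -0.03  1.84  0.04  0.62  2.51]
[ 298    3  101  117 4790] 48.6 [ 352.6 -307.3] [49.  70.9] 89.13 sat 122.0
[  48   89   91   87 3878] 48.3 [ 475.4 -463.5] [49.3 72. ] 2.95 sat 255.0
[ 221  159   69   93 4464] 48.6 [ 477.6 -322.3] [71.1 47.9] 24.97 sat 5.0
[ 402  236   70   58 1933] 48.4 [ 468.2 -135.1] [50.9 61.2] 87.21 sat 4.0
[ 174  285   89   50 1999] 48.3 [ 593.2 -308.3] [70.5 50.4] 89.87 sat 105.0
[488 320  24  64 895] 44.0 [571.4 163.7] [243.1  47.4] 59.61 sat 17.0
```

To row units: 20 mm is 0.4, 30 mm is 0.6.

Emit:
step_hand:
  ticks:
    - [[0,0,0.6],[0,0,0],85]
    - [[0,0,0.6],[0,0,0],85]
    - [[0,0,0.4],[0,0,0],85]
    - [[0,0,0.16],[0,0,0],85]
    - [[0,0,0],[0,0,0],85]
    - [[0,0,0],[0,0,0],30]
    - [[0,0,0],[0,0,0],30]
    - [[0,0,0],[0,0,0],30]
    - [[0,0,0],[0,0,0],30]
    - [[0,0,0],[0,0,0],30]
    - [[0,0,0],[0,0,0],30]
    - [[0,0,0],[0,0,0],30]

```text
clock: 5.65
eef_pos: [477.7, -322.9, 19.8]
tool_rot: [-3.14, 0.001, -2.711]
force: [-1.0, 0.9, 5.8]
width: 47.2
gripper_force: 64.0
```

To row units: -15 mm is -0.3, -45 mm is -0.9.

Emit:
step_hand:
  ticks:
    - [[0,0,-0.3],[0,0,0],30]
    - [[0,0,-0.7],[0,0,0],30]
    - [[0,0,-0.9],[0,0,0],30]
    - [[0,0,-0.9],[0,0,0],30]
    - [[0,0,-0.2],[0,0,0],30]
    - [[0,0,0],[0,0,0],30]

```text
clock: 6.25
eef_pos: [477.6, -323.0, 170.5]
tool_rot: [-3.138, 0.002, -2.712]
force: [0.6, 0.0, -4.6]
width: 47.0
gripper_force: 63.6
```

Emit:
step_hand:
  ticks:
    - [[-0.28,0.38,0],[0,0,0],30]
    - [[-0.56,0.8,0],[0,0,0],30]
    - [[-0.56,0.8,0],[0,0,0],30]
    - [[-0.56,0.8,0],[0,0,0],30]
    - [[-0.56,0.8,0],[0,0,0],30]
    - [[-0.56,0.8,0],[0,0,0],30]
    - [[-0.56,0.8,0],[0,0,0],30]
    - [[-0.56,0.8,0],[0,0,0],30]
    - [[-0.56,0.8,0],[0,0,0],30]
    - [[-0.56,0.8,0],[0,0,0],30]
    - [[-0.56,0.8,0],[0,0,0],30]
    - [[-0.4,0.56,0],[0,0,0],30]

```text
clock: 7.45
eef_pos: [573.7, 219.0, 165.5]
tool_rot: [3.139, -0.004, -2.708]
force: [0.7, -0.1, -5.0]
width: 47.0
gripper_force: 63.4
```

Emit:
step_hand:
  ticks:
    - [[-0.28,0.4,0],[0,0,1.6],30]
    - [[0,0,0],[0,0,0],30]
    - [[0,0,0],[0,0,0],30]

```text
clock: 7.75
eef_pos: [578.2, 238.4, 165.5]
tool_rot: [-3.141, -0.006, -2.789]
force: [-1.1, -0.8, -3.7]
width: 47.0
gripper_force: 63.5
```

```bash
python3 - <<'E'
from h import *
s,im,D,P,T,c=wrist("w4"); print(np.round(s["qpos"],2),s["eef_pos"],s["tool_rot"],s["force"])
im2,D2=cams.get_image("side"); Q=cloud("side",D2)
for nm,P,D in (("wrist",P,D),("side",Q,D2)):
  d=np.hypot(P[...,0]-s["eef_pos"][0],P[...,1]-s["eef_pos"][1])
  m=(D>0)&(d<65)&(P[...,2]>110)&(P[...,2]<195)
  q=P[m]; print(nm,m.sum(),np.percentile(q[:,2],[1,5,25,50,75,95,99]).round(1))
  np.savez(nm+"4.npz",P=P,D=D)
cv2.imwrite("pics/v4.png",np.hstack([cv2.resize(im,(400,300)),cv2.resize(im2,(400,300))]))
E
```

```text
[-0.46  0.67  0.03  1.65 -0.03  0.83  1.51] [578.21831528 238.36253871 165.52826714] [-3.14062989 -0.00559349 -2.78936496] [-1.07271871 -0.79522381 -3.72579175]
wrist 15605 [148.6 162.2 178.6 192.7 194.2 194.8 194.9]
side 1178 [145.8 148.3 159.6 175.8 185.8 194.1 194.8]
```

View pics/v4.png

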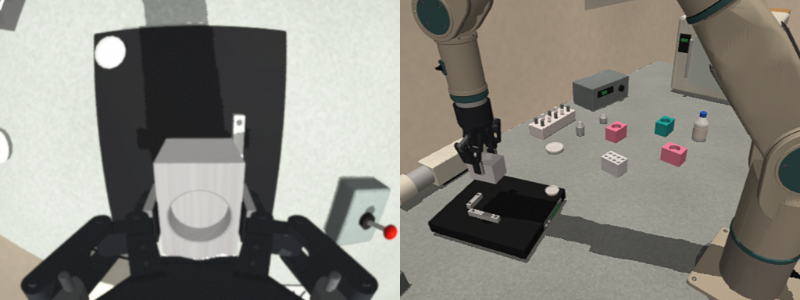

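The block is held level over the plate, about 18 mm and 14 mm from the stops, with its length along the plate's x. The left half is the wrist view and the right half is the side view. Lowering it now.

Emit:
step_hand:
  ticks:
    - [[0,0,0.6],[0,0,0],30]
    - [[0,0,0.7],[0,0,0],30]
    - [[0,0,0.4],[0,0,0],30]
    - [[0,0,0.16],[0,0,0],30]
    - [[0,0,0.06],[0,0,0],30]
    - [[0,0,0.02],[0,0,0],30]
    - [[0,0,0],[0,0,0],30]
    - [[0,0,0],[0,0,0],30]

```text
clock: 8.65
eef_pos: [581.0, 239.0, 72.5]
tool_rot: [3.141, 0.002, -2.791]
force: [0.7, -0.2, -4.7]
width: 46.9
gripper_force: 63.4
```

Emit:
step_hand:
  ticks:
    - [[0,0,0.02],[0,0,0],30]
    - [[0,0,0.02],[0,0,0],30]
    - [[0,0,0],[0,0,0],30]

```text
clock: 8.95
eef_pos: [580.2, 238.8, 69.3]
tool_rot: [3.142, -0.0, -2.791]
force: [0.4, -0.6, -4.0]
width: 47.1
gripper_force: 63.4
```

Emit:
step_hand:
  ticks:
    - [[0,0,0.02],[0,0,0],30]
    - [[0,0,0],[0,0,0],30]

```text
clock: 9.15
eef_pos: [580.1, 238.7, 68.1]
tool_rot: [-3.142, -0.0, -2.791]
force: [-0.2, 0.8, -4.7]
width: 46.8
gripper_force: 63.4
```

To row units: 1 mm is 0.02.

Emit:
step_hand:
  ticks:
    - [[0,0,0.02],[0,0,0],30]
    - [[0,0,0.02],[0,0,0],30]
    - [[0,0,0],[0,0,0],30]

```text
clock: 9.45
eef_pos: [580.1, 238.7, 66.1]
tool_rot: [3.142, -0.0, -2.791]
force: [-0.2, -0.2, -3.9]
width: 46.8
gripper_force: 63.4
```

Emit:
step_hand:
  ticks:
    - [[0,0,0.014],[0,0,0],30]
    - [[0,0,0],[0,0,0],30]

```text
clock: 9.65
eef_pos: [580.2, 238.8, 65.5]
tool_rot: [3.142, -0.0, -2.791]
force: [0.1, 0.5, -4.0]
width: 47.0
gripper_force: 63.4
```

Emit:
step_hand:
  ticks:
    - [[0,0,0.014],[0,0,0],30]
    - [[0,0,0],[0,0,0],30]

```text
clock: 9.85
eef_pos: [580.3, 238.8, 64.9]
tool_rot: [3.142, 0.0, -2.791]
force: [-0.6, 0.0, -3.9]
width: 47.4
gripper_force: 63.7
```

Emit:
step_hand:
  ticks:
    - [[0,0,0.01],[0,0,0],30]
    - [[0,0,0],[0,0,0],30]

```text
clock: 10.05
eef_pos: [580.3, 238.8, 64.9]
tool_rot: [3.142, 0.0, -2.791]
force: [-1.1, -0.6, 0.4]
width: 46.6
gripper_force: 64.2
```

Emit:
step_hand:
  ticks:
    - [[0,0,0.01],[0,0,0],30]
    - [[0,0,0],[0,0,0],30]

```text
clock: 10.25
eef_pos: [580.3, 238.8, 64.8]
tool_rot: [3.142, 0.0, -2.791]
force: [-3.3, -1.1, 5.0]
width: 47.0
gripper_force: 64.8
```

Resting on the plate, with contact at TCP z 64.9. Tool −x is the plate's +x and tool +y is the plate's +y. Now I slide it towards the stops.

To row units: -2 mm is -0.04, 2 mm is 0.04.

Emit:
step_hand:
  ticks:
    - [[0,0,0],[0,0,0],30]
    - [[0,0,0],[0,0,0],30]
    - [[0,0,0],[0,0,0],30]
    - [[-0.04,0.04,0],[0,0,0],30]
    - [[-0.06,0.06,0],[0,0,0],30]
    - [[-0.06,0.06,0],[0,0,0],30]
    - [[-0.06,0.04,0],[0,0,0],30]
    - [[-0.02,0,0],[0,0,0],30]
    - [[0,0,0],[0,0,0],30]
    - [[0,0,0],[0,0,0],30]

```text
clock: 11.25
eef_pos: [588.4, 251.6, 64.8]
tool_rot: [-3.141, 0.0, -2.792]
force: [-2.9, -1.2, 5.0]
width: 47.1
gripper_force: 64.8
```

Emit:
step_hand:
  ticks:
    - [[0,0.02,0],[0,0,0],30]
    - [[0,0.02,0],[0,0,0],30]
    - [[0,0,0],[0,0,0],30]

```text
clock: 11.55
eef_pos: [588.5, 252.8, 64.8]
tool_rot: [-3.14, 0.001, -2.792]
force: [-0.1, -3.8, 5.6]
width: 46.9
gripper_force: 64.8
```

To row units: 1 mm is 0.02.

Emit:
step_hand:
  ticks:
    - [[0,0.02,0],[0,0,0],30]
    - [[0,0.02,0],[0,0,0],30]
    - [[0,0,0],[0,0,0],30]

```text
clock: 11.85
eef_pos: [588.3, 255.1, 64.8]
tool_rot: [-3.14, 0.002, -2.792]
force: [-0.3, -3.7, 5.8]
width: 47.2
gripper_force: 64.7
```

Emit:
step_hand:
  ticks:
    - [[0,0.02,0],[0,0,0],30]
    - [[0,0,0],[0,0,0],30]

```text
clock: 12.05
eef_pos: [588.1, 256.1, 64.8]
tool_rot: [-3.14, 0.003, -2.792]
force: [1.6, -2.9, 4.9]
width: 47.4
gripper_force: 64.7
```

Emit:
step_hand:
  ticks:
    - [[0,0.02,0],[0,0,0],30]
    - [[0,0,0],[0,0,0],30]

```text
clock: 12.25
eef_pos: [587.9, 256.5, 64.8]
tool_rot: [-3.139, 0.003, -2.793]
force: [1.3, -4.6, 5.0]
width: 46.9
gripper_force: 64.8
```

Emit:
step_hand:
  ticks:
    - [[0,0.02,0],[0,0,0],30]
    - [[0,0,0],[0,0,0],30]

```text
clock: 12.45
eef_pos: [587.9, 256.5, 64.8]
tool_rot: [-3.138, 0.003, -2.793]
force: [1.7, -5.8, 5.3]
width: 47.4
gripper_force: 64.8
```

Emit:
step_hand:
  ticks:
    - [[-0.02,0,0],[0,0,0],30]
    - [[-0.02,0,0],[0,0,0],30]
    - [[0,0,0],[0,0,0],30]

```text
clock: 12.75
eef_pos: [587.9, 256.5, 64.8]
tool_rot: [-3.138, -0.002, -2.793]
force: [-4.1, -7.1, 8.6]
width: 46.9
gripper_force: 65.3
```

Emit:
step_hand:
  ticks:
    - [[-0.02,0,0],[0,0,0],30]
    - [[0,0,0],[0,0,0],30]

```text
clock: 12.95
eef_pos: [587.9, 256.5, 64.8]
tool_rot: [-3.138, -0.003, -2.793]
force: [-4.8, -8.3, 11.9]
width: 47.2
gripper_force: 65.5
```

Emit:
step_hand:
  ticks:
    - [[-0.02,0,0],[0,0,0],30]
    - [[0,0,0],[0,0,0],30]

```text
clock: 13.15
eef_pos: [588.2, 256.6, 64.9]
tool_rot: [-3.138, -0.005, -2.793]
force: [-6.5, -8.5, 13.9]
width: 47.4
gripper_force: 65.7
```

Emit:
step_hand:
  ticks:
    - [[0,0,-0.014],[0,0,0],30]
    - [[0,0,-0.014],[0,0,0],30]
    - [[0,0,0],[0,0,0],30]

```text
clock: 13.45
eef_pos: [588.4, 256.7, 65.0]
tool_rot: [-3.138, -0.004, -2.793]
force: [-2.8, -7.8, 5.2]
width: 47.1
gripper_force: 64.4
```

Emit:
step_hand:
  ticks:
    - [[-0.02,0,0],[0,0,0],30]
    - [[0,0,0],[0,0,0],30]

```text
clock: 13.65
eef_pos: [589.3, 257.0, 65.0]
tool_rot: [-3.138, -0.005, -2.793]
force: [-3.1, -7.9, 4.7]
width: 46.8
gripper_force: 64.6
```

Emit:
step_hand:
  ticks:
    - [[-0.02,0,0],[0,0,0],30]
    - [[0,0,0],[0,0,0],30]

```text
clock: 13.85
eef_pos: [590.3, 257.4, 65.0]
tool_rot: [-3.138, -0.005, -2.793]
force: [-2.3, -7.4, 4.6]
width: 46.9
gripper_force: 64.6
```

Emit:
step_hand:
  ticks:
    - [[-0.02,0,0],[0,0,0],30]
    - [[0,0,0],[0,0,0],30]

```text
clock: 14.05
eef_pos: [591.2, 257.7, 65.0]
tool_rot: [-3.138, -0.005, -2.793]
force: [-3.2, -7.3, 4.9]
width: 46.9
gripper_force: 64.6
```

Emit:
step_hand:
  ticks:
    - [[-0.02,0,0],[0,0,0],30]
    - [[0,0,0],[0,0,0],30]

```text
clock: 14.25
eef_pos: [591.4, 257.8, 65.0]
tool_rot: [-3.138, -0.006, -2.793]
force: [-6.0, -8.3, 5.9]
width: 47.0
gripper_force: 64.9
```

Contact with the short stop, and travel has stopped there. I build up the pressure on both.

Emit:
step_hand:
  ticks:
    - [[-0.02,0.01,0],[0,0,0],30]
    - [[0,0,0],[0,0,0],30]

```text
clock: 14.45
eef_pos: [591.4, 257.8, 65.0]
tool_rot: [-3.137, -0.008, -2.793]
force: [-6.7, -9.8, 7.5]
width: 46.9
gripper_force: 65.3
```

Emit:
step_hand:
  ticks:
    - [[-0.02,0.01,-0.006],[0,0,0],30]
    - [[0,0,0],[0,0,0],30]

```text
clock: 14.65
eef_pos: [591.4, 257.8, 65.1]
tool_rot: [-3.137, -0.01, -2.793]
force: [-7.5, -9.9, 9.3]
width: 46.9
gripper_force: 65.2
```

Emit:
step_hand:
  ticks:
    - [[-0.02,0.02,-0.01],[0,0,0],30]
    - [[-0.01,0.02,-0.006],[0,0,0],30]
    - [[0,0,0],[0,0,0],30]
    - [[0,0,0],[0,0,0],30]

```text
clock: 15.05
eef_pos: [591.4, 257.9, 65.2]
tool_rot: [-3.134, -0.013, -2.794]
force: [-8.5, -14.5, 7.2]
width: 47.4
gripper_force: 65.0
```

```bash
python3 - <<'E'
from h import *
s,im,D,P,T,c=wrist("w5")
d=np.hypot(P[...,0]-591,P[...,1]-258); m=(D>0)&(d<46)&(P[...,2]>88)&(P[...,2]<98)
im2,D2=cams.get_image("side"); cv2.imwrite("pics/v5.png",np.hstack([cv2.resize(im,(400,300)),cv2.resize(im2[200:344,40:232],(400,300))]))
q=P[m]; A=np.c_[q[:,:2]-[591,258],np.ones(len(q))]; print(m.sum(),np.linalg.lstsq(A,q[:,2],rcond=None)[0])
E
```

```text
10362 [-7.48557786e-03 -6.64069887e-03  9.35961042e+01]
```

View pics/v5.png

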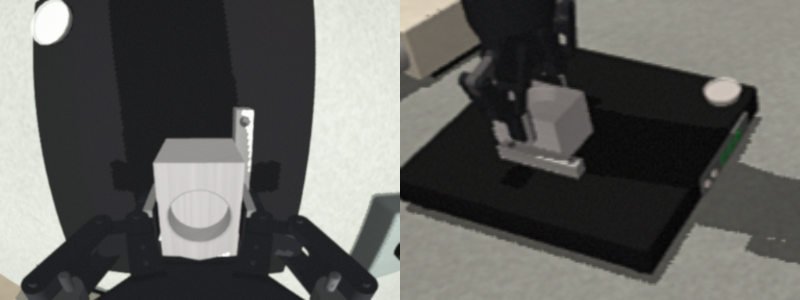

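The picture shows the block flat in the corner, its side on the long stop and its end at the short stop, still gripped. The force is about 13 N along plate x and 11 N along plate y, and the tilt is about 0.01 rad. I settle, check and hand in.

Emit:
step_hand:
  ticks:
    - [[0,0,0],[0,0,0],30]
    - [[0,0,0],[0,0,0],30]
    - [[0,0,0],[0,0,0],30]
    - [[0,0,0],[0,0,0],30]
    - [[0,0,0],[0,0,0],30]

```text
clock: 15.65
eef_pos: [591.5, 257.9, 65.2]
tool_rot: [-3.134, -0.013, -2.794]
force: [-9.9, -14.1, 6.8]
width: 46.9
gripper_force: 65.0
```

```bash
python3 -c "
from cell import ctrl; print(ctrl.finish_job())"
```

```text
the job is handed in; nothing more can be done
None
```

I set the well block down on the plate, slid it into the corner and handed the job in at about 15.7 s, still gripped, flat and pushed towards both stops (wrist force about 14 N along the plate's x and 10 N along its y, plate friction included); the hand-in returned no verdict.

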